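Restock the spice rack, fresh behind old

ROBOT

A 6-joint arm with a two-finger parallel gripper is mounted at the origin on a cart in front of the work surface, level with it; the furniture and walls round the work are solid. World frame = base frame: x ahead of the robot, y to its left, z up, the work surface at z = 0. Lengths are in m, angles in degrees, forces in N, time in s.
With the tool pointing down it reaches from about 0.4 to 0.825 m from the base axis. Payload 7 kg.
Tool frame: the origin (TCP) lies midway between the tips of the shut fingers; the grasp point (between the pads) lies 19 mm behind it; z points along the fingers, y is the line along which they close (so a half turn about z gives the same grasp; the last joint's range is limited). The gripper opens to 88 mm and grips with 3 to 60 N. Pads are 19 mm wide; open, the fingers measure 130 mm over their backs; the gripper's body (78 mm by 193 mm) begins 47 mm behind the grasp point.
Start: joints at [-50.873, 20.546, 0.682, 0, -70.136, -16.507], TCP at [0.26, -0.623, 0.227] pointing down, gripper open.
Joint ranges: [-176.03, 176.03], [-82.01, 121.73], [-58.28, 71.71], [-173.87, 95.51], [-174.79, -0.11], [-173.66, 173.66]. Speed limits (degrees/s): [136.94, 136.94, 172.46, 180, 180, 180].

INTERFACE

Orientations are given as [roll, pitch, yaw] about the fixed x, y, z axes, in that order (R = Rz(yaw) Ry(pitch) Rx(roll)).
In Python, from plant import r gives the robot as it stands.
- The arm moves only by the tool carry_out, never from a script. Its argument "deltas" is a list of rows, each a list of 3 entries, a list of its own where there are three numbers: the opening, from 0 (shut) to 1 (fully open), then the shift along the tool's x, y, z in mm, then the turn, a rotation vector about the tool's x, y, z in rad. In form: [[gripper, [tx, ty, tz], [rx, ry, rz]], ...]. A call has 1 to 12 rows; each row is the pose to reach, as a shift and turn from the pose commanded when the call began, along the tool's axes at that moment; what a row does not reach only later rows make up. A row lasts 1/10 s, in which the tool goes at most 50 mm and 8.59 degrees, less where a joint would pass 70% of its speed; a pose out of reach is approached as far as the arm can. A call with a gripper value outside its range is refused whole. The fingers move at their own pace and stop on an object; "squeeze" is the grip in N (left out, the last holds). Time passes only in rows, so rows that repeat a pose let the fingers close. It gives the time, the measured TCP pose, the force, the opening and the grip force at its end, in the units of the state.
- r.get_state(): the state, without advancing time (a new reading comes with each control period).
- r.capture(name): name is "scene" or "side" or "wrist"; returns (picture, depth): 384x512x3 uint8, red, green, blue; 384x512 float32, m along the optical axis (not along the pixel's ray), 0 where there is no reading.
- r.get_calibration(name): a dict with "fov_y" (degrees; the focal length in pixels is half the picture's height over the tangent of half this angle, whatever the lens; pixels are square), "cx", "cy" (the principal point, pixels), "view" (4x4, takes a point from world to camera coordinates). Camera axes: x right, y down, z forward; pixel columns grow to the right and rows downward; lengths in m; the calibration is good to about 2 mm. A picture is of the moment at which its call begins: read the wrist's pose just before it. get_calibration takes no time and is no camera call; for the wrist camera it gives the pose at the moment of the call.
- r.close_job(): hands the job in; it is judged then, once.
The state is a dict: "time_s": time; "joints": joint angles; "qd": joint speeds; "joint_torque": joint torques, N m; "tcp_pos": TCP position; "eef_rot": TCP orientation; "contact_force": force on the tool from outside, world axes, zero at the start; "moment": the same for the moment, N m; "gripper_width": finger opening in m; "gripper_force": force on a finger pad.
Only numpy, scipy, OpenCV 4.12 (cv2) and the standard library are available. Lean on these libraries where they do the work, as an engineer would, in place of code of your own. Each camera call takes 0.05 s, during which the arm holds its last target. There are 200 camera calls.

TASK

Restock the wooden spice rack: move the four fresh ones from the wire carrier into the rack's empty back row, each into the cell directly behind the older one of its own kind, so that the back row repeats the order of the front row and the older ones are used up first. Set each one down upright instead of dropping it, and leave the front row standing where it is.

Things in the scene. Friction and masses are not known exactly. Their poses are not given: they have to be found in the camera images.
- rack: Fixed wooden rack, 206 x 322 x 54 mm, eight open cells: front row full, back row empty. Origin: centre of underside; x to its back (away from robot), y along the rows. Cell centres x = -47 (front), +47 (back), y = -114, -38, 38, 114 mm; cell 71 mm wide (y), 90 deep (x), floor at z = 12 mm; dividers up to z = 38, front rail 37, back rail 49, ends 54 mm. Yaw -0.15 to 0.4
- carrier: Fixed steel wire bottle carrier right of the rack, 85 x 340 x 89 mm, four cells in one row. Origin: centre of underside; y along the row. Cell centres x = 0, y = -114, -38, 38, 114 mm; floor at z = 8 mm, top wire at z = 55 mm; only the carrying loops at the ends (y = +-155 to 171, 57 mm wide) rise to z = 89 mm. Yaw -0.7 to -0.15
- new_grinder: Fresh pepper grinder: clear glass body with a black knobbed head; 49 mm across, 153 mm tall; slightly waisted at 80 to 103 mm above the base (42 mm), head above that widest 48 mm. Stands loose in some cell of the carrier; looks just like old_grinder and is told from it by where it stands at the start. Origin: centre of its underside; z up its axis. Round; any yaw.
- new_sauce: Fresh small sauce bottle with a narrow neck and small screw cap; 38 mm across, 146 mm tall; straight up to 78 mm, tapers above; the cap, a good grip, is 25 mm across from 127 mm up. Stands loose in some cell of the carrier; looks just like old_sauce and is told from it by where it stands at the start. Origin: centre of its underside; z up its axis. Round; any yaw.
- new_shaker: Fresh tall slim spice shaker with a cap almost as wide as itself; 42 mm across, 147 mm tall; straight body up to 113 mm, cap 40 mm across above. Stands loose in some cell of the carrier; looks just like old_shaker and is told from it by where it stands at the start. Origin: centre of its underside; z up its axis. Round; any yaw.
- new_jar: Fresh short spice jar with a broad cap; 44 mm across, 105 mm tall, the cap from 85 mm up. Stands loose in some cell of the carrier; looks just like old_jar and is told from it by where it stands at the start. Origin: centre of its underside; z up its axis. Round; any yaw.
- old_grinder: Older pepper grinder: clear glass body with a black knobbed head; 49 mm across, 153 mm tall; slightly waisted at 80 to 103 mm above the base (42 mm), head above that widest 48 mm. Stands loose in some cell of the rack's front row, where it is to stay; looks just like new_grinder and is told from it by where it stands at the start. Origin: centre of its underside; z up its axis. Round; any yaw.
- old_sauce: Older small sauce bottle with a narrow neck and small screw cap; 38 mm across, 146 mm tall; straight up to 78 mm, tapers above; the cap, a good grip, is 25 mm across from 127 mm up. Stands loose in some cell of the rack's front row, where it is to stay; looks just like new_sauce and is told from it by where it stands at the start. Origin: centre of its underside; z up its axis. Round; any yaw.
- old_shaker: Older tall slim spice shaker with a cap almost as wide as itself; 42 mm across, 147 mm tall; straight body up to 113 mm, cap 40 mm across above. Stands loose in some cell of the rack's front row, where it is to stay; looks just like new_shaker and is told from it by where it stands at the start. Origin: centre of its underside; z up its axis. Round; any yaw.
- old_jar: Older short spice jar with a broad cap; 44 mm across, 105 mm tall, the cap from 85 mm up. Stands loose in some cell of the rack's front row, where it is to stay; looks just like new_jar and is told from it by where it stands at the start. Origin: centre of its underside; z up its axis. Round; any yaw.
Mind the look-alikes: they are no part of the job. Leave any purple or red look-alike of the new_grinder alone.

How it is judged:
By the outcome, as a careful person would: the job done as asked, in the order asked, and still so for the second after the job is handed in, with the robot touching nothing.
It also fails if it takes over 120 s, if anything falls off the work surface, if the arm or the gripper's body presses on something with over 40 N, if the wrist force passes 120 N, or if a joint passes its speed limit or range.

## Working session

There is one attempt and no reset: what is moved stays moved. The work goes in short steps, Python scripts to look and compute and a tool call to move; the robot and the scene stay as the last step left them, time stands still between calls to the robot, and variables do not carry over. Pictures are saved under pics/ and viewed, at most 14 in all, crops included, and the job is handed in when it is done.

Besides the shell and the picture viewer there is one more tool, called by a JSON object that holds its "name" and its "arguments". carry_out: Moves the arm, as the interface text tells. Its arguments: {"type":"object","properties":{"deltas":{"type":"array"},"squeeze":{"type":"number"}},"required":["deltas"]}

```bash
ls; mkdir -p pics
python3 - <<'E'
from plant import r
import cv2,numpy as np
print(r.get_state())
for n in("scene","side"):
    im,d=r.capture(n); np.savez('pics/'+n+'0.npz',im=im,d=d)
    cv2.imwrite(f'pics/{n}0.png',im[:,:,::-1]); print(n,r.get_calibration(n))
E
```

```text
pics
{'time_s': 0.0, 'joints': array([-5.08730233e+01,  2.05925096e+01,  6.33342256e-01, -2.21664454e-02,
       -7.01369858e+01, -1.65061203e+01]), 'qd': array([ 0.09600552,  0.06338732, -0.01989039,  0.04884753, -0.04738571,
        0.01667355]), 'joint_torque': array([ 4.46336317e-04, -5.82717705e+01,  2.93055207e+01,  6.99754760e+00,
        6.86664323e-03, -1.55706061e-04]), 'tcp_pos': array([ 0.25940532, -0.62261543,  0.22560086]), 'eef_rot': array([ 1.79901888e+02, -7.34277580e-03, -1.57386686e+02]), 'contact_force': array([ 0.38728763, -0.16466003,  0.91588315]), 'moment': array([ 0.0616691 , -0.00610679,  0.04863782]), 'gripper_force': 0.0, 'gripper_width': 0.0875625635648177}
scene {'fov_y': 44.78399984714699, 'cx': 251.86167696304017, 'cy': 177.98569490043158, 'view': array([[-0.81401504,  0.58083768,  0.00266467,  0.46163954],
       [ 0.44195771,  0.62234545, -0.64603369, -0.16609379],
       [-0.37689905, -0.52470347, -0.76330425,  1.77936762],
       [ 0.        ,  0.        ,  0.        ,  1.        ]])}
side {'fov_y': 45.44477224116941, 'cx': 251.6543115591247, 'cy': 191.85518098804187, 'view': array([[ 0.27611778, -0.96086042, -0.02249934, -0.21000403],
       [-0.58481434, -0.14938597, -0.79729293,  0.34145478],
       [ 0.76272614,  0.23330469, -0.60317308,  1.20541264],
       [ 0.        ,  0.        ,  0.        ,  1.        ]])}
```

View pics/scene0.png

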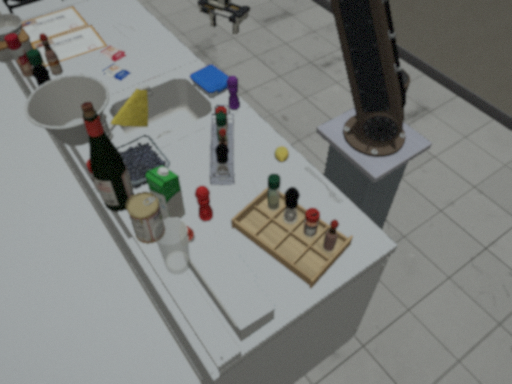

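View pics/side0.png

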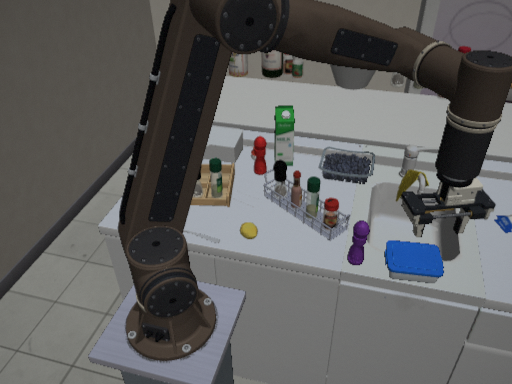

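Rack front row in scene, left to right (−y to +y): green-capped shaker (274,190), black grinder (291,203), red-capped jar (312,220), sauce (331,235). Carrier in side, +y to −y: black grinder (281,178), sauce (297,187), green shaker (313,196), red jar (331,210). The purple (357,243) and red (260,155) grinders stand outside the carrier and are the decoys. I'll confirm this in one crop and measure.

```bash
cat > h.py <<'E'
import numpy as np,cv2
from plant import r
def load(n):
    z=np.load('pics/'+n+'.npz'); return z['im'],z['d']
def cloud(d,c):
    h,w=d.shape; f=h/2/np.tan(np.radians(c['fov_y']/2))
    v,u=np.mgrid[:h,:w]; P=np.stack([(u-c['cx'])/f*d,(v-c['cy'])/f*d,d],-1)
    V=c['view']; P=(P-V[:3,3])@V[:3,:3]; P[d<=0]=np.nan; return P
E
python3 - <<'E'
from h import *
a,da=load('scene0');b,db=load('side0')
A=cv2.resize(a[95:285,190:360],None,fx=3,fy=3,interpolation=2)
B=cv2.resize(b[120:260,180:380],None,fx=3,fy=3,interpolation=2)
A=cv2.resize(A,(400,447));B=cv2.resize(B,(400,280));o=np.zeros((447,800,3),np.uint8);o[:,:400]=A;o[:280,400:]=B
cv2.imwrite('pics/crop1.png',o[:,:,::-1])
P=cloud(da,r.get_calibration('scene'));Q=cloud(db,r.get_calibration('side'))
for n,C,im in(('scene',P,a),('side',Q,b)):
    hsv=cv2.cvtColor(im,cv2.COLOR_RGB2HSV)
    z=C[...,2]; m=((z>.095)&(z<.2)&(C[...,0]>.25)&(C[...,0]<.9)&(abs(C[...,1])<.6)).astype(np.uint8)
    k,l,s,c=cv2.connectedComponentsWithStats(m)
    for i in range(1,k):
        if s[i,4]>12:
            q=C[l==i]; t=q[q[:,2]>q[:,2].max()-.03]; print(n,c[i].round(),s[i,4],np.median(t,0).round(3),'range',t.min(0).round(3),t.max(0).round(3),np.median(im[l==i],0))
# rack wood
hsv=cv2.cvtColor(a,cv2.COLOR_RGB2HSV); z=P[...,2]
m=(hsv[...,0]>8)&(hsv[...,0]<25)&(hsv[...,1]>70)&(z>.03)&(z<.06); m[:185]=0;m[:,:225]=0;m[:,355:]=0
q=P[m]; rc=cv2.minAreaRect(q[:,:2].astype(np.float32)*1000); print(len(q),rc,cv2.boxPoints(rc))
print(np.nanmedian(z[300:340,30:120]))
E
```

```text
scene [232.  83.] 158 [ 0.351 -0.434  0.141] range [ 0.323 -0.462  0.127] [ 0.371 -0.418  0.156] [63.5 40.  84. ]
scene [137.  96.] 175 [ 0.665 -0.593  0.114] range [ 0.635 -0.6    0.105] [ 0.714 -0.578  0.134] [126. 116.  51.]
scene [221. 134.] 581 [ 0.543 -0.21   0.15 ] range [ 0.486 -0.3    0.133] [ 0.605 -0.13   0.163] [42. 42. 35.]
scene [103. 117.] 30 [ 0.826 -0.564  0.107] range [ 0.815 -0.578  0.095] [ 0.839 -0.553  0.122] [87.  88.5 84. ]
scene [166. 191.] 663 [ 0.819 -0.089  0.188] range [ 0.772 -0.139  0.17 ] [ 0.856 -0.07   0.2  ] [47. 79. 50.]
scene [273. 184.] 262 [0.532 0.061 0.157] range [0.507 0.034 0.134] [0.548 0.077 0.164] [51.  70.5 58.5]
scene [202. 194.] 225 [ 0.729 -0.038  0.143] range [ 0.702 -0.066  0.126] [ 0.748 -0.022  0.156] [117.  37.  35.]
scene [291. 197.] 271 [0.517 0.132 0.154] range [0.492 0.107 0.139] [0.534 0.149 0.168] [15. 15. 15.]
scene [312. 214.] 199 [0.497 0.209 0.117] range [0.471 0.184 0.095] [0.516 0.228 0.124] [113.  41.  36.]
scene [332. 228.] 150 [0.487 0.288 0.152] range [0.471 0.274 0.131] [0.495 0.297 0.161] [91.  61.5 53. ]
side [
[... 731 characters left out ...]
  0.158] [87. 52. 44.]
side [415. 176.] 82 [ 0.657 -0.59   0.121] range [ 0.629 -0.6    0.106] [ 0.71  -0.583  0.136] [74.  67.  23.5]
side [313. 187.] 278 [ 0.495 -0.278  0.154] range [ 0.482 -0.297  0.132] [ 0.527 -0.258  0.161] [21. 53. 38.]
side [331. 204.] 175 [ 0.453 -0.343  0.114] range [ 0.439 -0.365  0.095] [ 0.488 -0.322  0.122] [108.  30.  27.]
side [360. 231.] 300 [ 0.335 -0.441  0.142] range [ 0.319 -0.464  0.127] [ 0.357 -0.419  0.157] [71.5 35.  93.5]
1464 ((550.4545288085938, 181.02992248535156), (197.51266479492188, 318.2261962890625), 11.981627464294434) [[420.8181   316.17502 ]
 [486.88123    4.881605]
 [680.09094   45.884827]
 [614.02783  357.17825 ]]
0.000825798212509266
```

View pics/crop1.png

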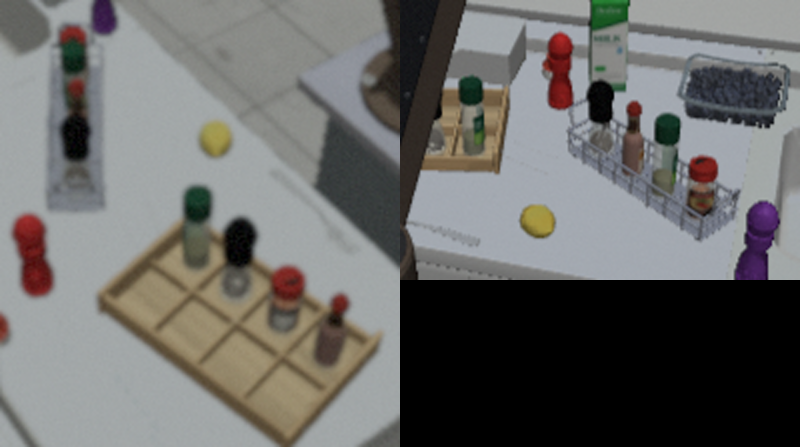

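Kinds and places confirmed: the crop shows green, black, red-jar and sauce in the rack's front row, and black, sauce, green and red-jar in the carrier. I'll move above the new grinder, which goes first.

```bash
cat >> h.py <<'E'
from scipy.spatial.transform import Rotation as R
def go(*T):
    s=r.get_state(); Rt=R.from_euler('xyz',s['eef_rot'],degrees=True); p=s['tcp_pos']
    print('tcp',(p*1000).round(1),s['eef_rot'].round(2),'t',round(s['time_s'],2),'w',round(s['gripper_width']*1000,1),'F',s['contact_force'].round(1))
    for x,y,z,yaw in T:
        d=Rt.inv().apply(np.array([x,y,z])-p*1000)
        w=(Rt.inv()*R.from_euler('xyz',[180,0,yaw],degrees=True)).as_rotvec()
        print((x,y,z,yaw),'->',d.round(1).tolist(),w.round(3).tolist())
E
python3 -c "
from h import *
go((574,-153,330,-120))"
```

```text
tcp [ 259.4 -622.7  225.7] [ 1.7991e+02 -1.0000e-02 -1.5738e+02] t 0.1 w 87.7 F [-1.   1.3 -0.4]
(574, -153, 330, -120) -> [-471.0, 312.7, -103.9] [0.001, 0.0, -0.652]
```

{"name": "carry_out", "arguments": {"deltas": [[1,[0,0,-60],[0,0,0]],[1,[0,0,-104],[0,0,-0.1]],[1,[-471,313,-104],[0,0,-0.652]],[1,[-471,313,-104],[0,0,-0.652]],[1,[-471,313,-104],[0,0,-0.652]],[1,[-471,313,-104],[0,0,-0.652]],[1,[-471,313,-104],[0,0,-0.652]],[1,[-471,313,-104],[0,0,-0.652]],[1,[-471,313,-104],[0,0,-0.652]],[1,[-471,313,-104],[0,0,-0.652]],[1,[-471,313,-104],[0,0,-0.652]],[1,[-471,313,-104],[0,0,-0.652]]], "squeeze": 15}}

```text
time_s: 1.3
tcp_pos: [0.5382, -0.2054, 0.3301]
eef_rot: [180.0, 0.0, -120.0]
contact_force: [0.9, -0.9, -0.5]
gripper_width: 0.0878
gripper_force: 0.0
```

Run:
```python
from h import *
c=r.get_calibration('wrist'); im,d=r.capture('wrist'); np.savez('pics/w1.npz',im=im,d=d)
cv2.imwrite('pics/w1.png',im[:,:,::-1]); go((574,-153,330,-120)); print(c)
C=cloud(d,c); z=C[...,2]; m=((z>.085)&(z<.2)).astype(np.uint8)
k,l,s,cc=cv2.connectedComponentsWithStats(m)
for i in range(1,k):
    if s[i,4]>60:
        q=C[l==i]; t=q[q[:,2]>q[:,2].max()-.03]; print(cc[i].round(),s[i,4],'mid',((t.min(0)+t.max(0))/2).round(4),'ext',np.ptp(t,0).round(3),cv2.minEnclosingCircle(t[:,:2].astype(np.float32)))
```

```text
tcp [ 541.7 -200.8  329.3] [ 1.7999e+02  9.0000e-02 -1.1986e+02] t 1.35 w 87.6 F [3.2 1.4 0.3]
(574, -153, 330, -120) -> [-57.5, -4.2, -0.6] [0.0, 0.002, 0.002]
{'fov_y': 62.21878949781595, 'cx': 261.45686153938505, 'cy': 190.68620305044652, 'view': array([[-8.65782704e-01,  5.00420132e-01, -2.22673250e-05,
         5.68170880e-01],
       [ 4.81519381e-01,  8.33094405e-01,  2.72199923e-01,
        -1.50875020e-01],
       [ 1.36232872e-01,  2.35655263e-01, -9.62240719e-01,
         4.64884373e-01],
       [ 0.00000000e+00,  0.00000000e+00,  0.00000000e+00,
         1.00000000e+00]])}
[258.  20.] 1485 mid [ 0.4628 -0.3436  0.1047] ext [0.044 0.044 0.023] ((0.4623990058898926, -0.3433690071105957), 0.022626500576734543)
[253.  92.] 1293 mid [ 0.5047 -0.2801  0.1501] ext [0.04  0.039 0.015] ((0.50457364320755, -0.2798689007759094), 0.020173583179712296)
[255. 153.] 723 mid [ 0.5377 -0.2188  0.1451] ext [0.025 0.025 0.019] ((0.5378276705741882, -0.21874941885471344), 0.012573841027915478)
[251. 216.] 1376 mid [ 0.5801 -0.157   0.1467] ext [0.047 0.044 0.03 ] ((0.5801137685775757, -0.1562296450138092), 0.0234041940420866)
[247. 246.] 126 mid [ 0.6141 -0.1111  0.0877] ext [0.04  0.026 0.005] ((0.6140946745872498, -0.11153359711170197), 0.022934000939130783)
[357. 308.] 395 mid [0.5241 0.0457 0.113 ] ext [0.037 0.021 0.03 ] ((0.5240626335144043, 0.051312968134880066), 0.01932726800441742)
[150. 317.] 187 mid [ 0.7742 -0.0991  0.1264] ext [0.005 0.014 0.03 ] ((0.7740316987037659, -0.09914113581180573), 0.007387495134025812)
[205. 316.] 580 mid [ 0.7198 -0.0536  0.1185] ext [0.036 0.03  0.03 ] ((0.7215237617492676, -0.05180252343416214), 0.020841171965003014)
```

View pics/w1.png

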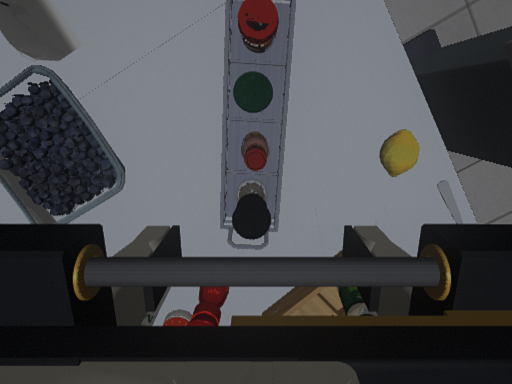

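The wrist view clearly shows all four fresh ones in the carrier: jar (258,20), shaker (253,92), sauce (255,153) and grinder (251,216). Their measured centres fit the row. Next I descend on the grinder.

```bash
python3 -c "
from h import *
go((580,-156.5,330,-120),(580,-156.5,107,-120))"
```

```text
tcp [ 541.7 -200.8  329.3] [ 1.7999e+02  9.0000e-02 -1.1986e+02] t 1.35 w 87.6 F [3.2 1.4 0.3]
(580, -156.5, 330, -120) -> [-57.5, -11.2, -0.6] [0.0, 0.002, 0.002]
(580, -156.5, 107, -120) -> [-57.1, -11.2, 222.4] [0.0, 0.002, 0.002]
```

{"name": "carry_out", "arguments": {"deltas": [[1,[-30,-6,0],[0,0,0]],[1,[-57,-11,0],[0,0,0]],[1,[-57,-11,40],[0,0,0]],[1,[-57,-11,60],[0,0,0]],[1,[-57,-11,60],[0,0,0]],[1,[-57,-11,60],[0,0,0]]]}}

```text
time_s: 1.95
tcp_pos: [0.5757, -0.1639, 0.2706]
eef_rot: [180.0, -0.0, -120.0]
contact_force: [-0.1, -0.2, 0.6]
gripper_width: 0.0876
gripper_force: 0.0
```

```bash
python3 -c "
from h import *
go((580,-156.5,107,-120))"
```

```text
tcp [ 575.7 -163.9  270.6] [ 1.8000e+02 -4.0000e-02 -1.2002e+02] t 1.95 w 87.6 F [-0.1 -0.2  0.6]
(580, -156.5, 107, -120) -> [-8.7, -0.0, 163.5] [0.0, -0.001, -0.0]
```

{"name": "carry_out", "arguments": {"deltas": [[1,[-9,0,20],[0,0,0]],[1,[-9,0,60],[0,0,0]],[1,[-9,0,100],[0,0,0]],[1,[-9,0,130],[0,0,0]],[1,[-9,0,150],[0,0,0]],[1,[-9,0,163],[0,0,0]],[1,[-9,0,163],[0,0,0]],[0.3,[-9,0,163],[0,0,0]],[0.3,[-9,0,163],[0,0,0]],[0.3,[-9,0,163],[0,0,0]],[0.3,[-9,0,163],[0,0,0]],[0.3,[-9,0,163],[0,0,0]]], "squeeze": 20}}

```text
time_s: 3.15
tcp_pos: [0.5802, -0.1558, 0.1076]
eef_rot: [-180.0, 0.0, -120.0]
contact_force: [-0.2, 0.2, -0.6]
gripper_width: 0.0527
gripper_force: 0.0
```

```bash
python3 -c "
from h import *
go((580,-156.5,290,-120))"
```

```text
tcp [ 580.2 -155.8  107.6] [-1.7997e+02  2.0000e-02 -1.2002e+02] t 3.15 w 52.7 F [-0.2  0.2 -0.6]
(580, -156.5, 290, -120) -> [0.7, -0.3, -182.4] [-0.001, 0.0, -0.0]
```

Still closing; finish the grip, then lift a little.

{"name": "carry_out", "arguments": {"deltas": [[0.3,[0,0,0],[0,0,0]],[0.3,[0,0,0],[0,0,0]],[0.3,[0,0,0],[0,0,0]],[0.3,[0,0,0],[0,0,0]],[0.3,[0,0,-10],[0,0,0]],[0.3,[0,0,-20],[0,0,0]],[0.3,[0,0,-20],[0,0,0]]]}}

```text
time_s: 3.85
tcp_pos: [0.5812, -0.1559, 0.129]
eef_rot: [-179.9, 0.1, -120.0]
contact_force: [0.1, -0.1, -1.3]
gripper_width: 0.0448
gripper_force: 20.0
```

```bash
python3 -c "
from h import *
go((580,-156.5,290,-120),(604,153.5,290,-168))"
```

```text
tcp [ 581.2 -155.9  129. ] [-1.7985e+02  7.0000e-02 -1.2001e+02] t 3.85 w 44.8 F [ 0.1 -0.1 -1.3]
(580, -156.5, 290, -120) -> [0.9, 0.3, -161.0] [-0.003, 0.001, -0.0]
(604, 153.5, 290, -168) -> [-279.6, 134.6, -161.0] [-0.002, 0.002, 0.838]
```

{"name": "carry_out", "arguments": {"deltas": [[0.3,[0,0,-25],[0,0,0]],[0.3,[0,0,-60],[0,0,0]],[0.3,[0,0,-95],[0,0,0]],[0.3,[0,0,-130],[0,0,0]],[0.3,[0,0,-155],[0,0,0]],[0.3,[-20,10,-161],[0,0,0.1]],[0.3,[-50,24,-161],[0,0,0.2]],[0.3,[-85,41,-161],[0,0,0.3]],[0.3,[-120,58,-161],[0,0,0.4]],[0.3,[-155,75,-161],[0,0,0.5]],[0.3,[-190,92,-161],[0,0,0.6]],[0.3,[-220,106,-161],[0,0,0.7]]]}}

```text
time_s: 5.05
tcp_pos: [0.5981, 0.0897, 0.2882]
eef_rot: [180.0, 0.0, -160.3]
contact_force: [0.5, -0.4, -0.9]
gripper_width: 0.0444
gripper_force: 20.0
```

{"name": "carry_out", "arguments": {"deltas": [[0.3,[-35,2,0],[0,0,0.06]],[0.3,[-60,-12,0],[0,0,0.138]],[0.3,[-60,-12,0],[0,0,0.138]],[0.3,[-60,-12,0],[0,0,0.138]],[0.3,[-60,-12,0],[0,0,0.138]]]}}

```text
time_s: 5.55
tcp_pos: [0.6584, 0.0966, 0.288]
eef_rot: [180.0, -0.0, -168.0]
contact_force: [0.1, 0.9, -1.1]
gripper_width: 0.0446
gripper_force: 20.0
```

Run:
```python
from h import *
go((604,153.5,290,-168))
for n in('scene','wrist'):
    c=r.get_calibration(n); im,d=r.capture(n); np.savez(f'pics/{n}2.npz',im=im,d=d,**c)
    if n=='scene': im=cv2.resize(im[120:300,190:370],(540,540))
    cv2.imwrite(f'pics/{n}2.png',im[:,:,::-1])
```

```text
tcp [658.4  96.6 288. ] [ 1.7999e+02 -3.0000e-02 -1.6802e+02] t 5.55 w 44.6 F [ 0.1  0.9 -1.1]
(604, 153.5, 290, -168) -> [41.4, 66.9, -2.0] [0.0, -0.0, -0.0]
```

View pics/wrist2.png

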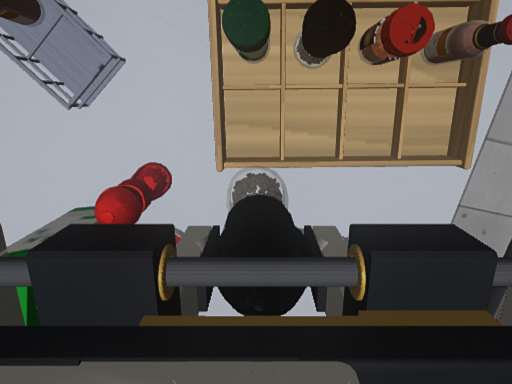

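View pics/scene2.png

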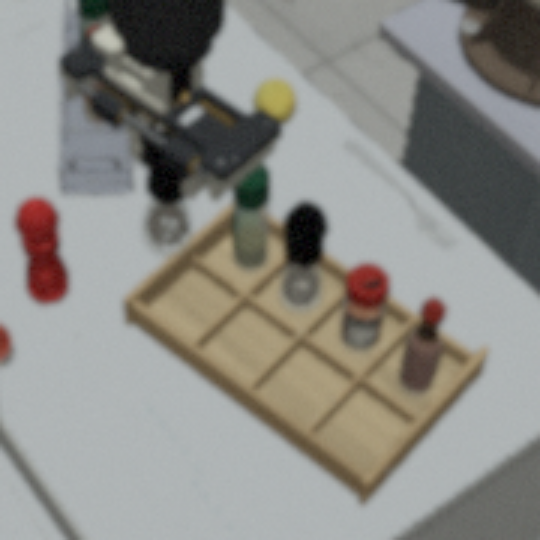

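The wrist view shows the grinder held upright. The empty back row lies at columns 225–470, rows 90–160, and all front ones are standing. I'll refine the rack pose from this close view.

Run:
```python
from h import *
z=np.load('pics/wrist2.npz'); im,d=z['im'],z['d']; C=cloud(d,{k:z[k] for k in('fov_y','cx','cy','view')})
hsv=cv2.cvtColor(im,cv2.COLOR_RGB2HSV)
m=(hsv[...,0]>8)&(hsv[...,0]<25)&(hsv[...,1]>70)&(C[...,2]>.03)&(C[...,2]<.06); m[175:]=0
q=C[m]*1000; rc=cv2.minAreaRect(q[:,:2].astype(np.float32)); print(rc)
c0=np.array([550.5,181.])
for a in (11,11.5,12,12.5,13,14):
    t=np.radians(a);e=np.array([[np.cos(t),np.sin(t)],[-np.sin(t),np.cos(t)]])
    l=(q[:,:2]-c0)@e.T; b=l[l[:,0]>50]; 
    print(a,'x',np.percentile(l[:,0],[.3,99.7]).round(1),'y',np.percentile(l[:,1],[.3,99.7]).round(1),'std back rail',b[(b[:,0]>88)][:,0].std().round(2))
    # divider ys: points in the back row
    h=np.histogram(b[b[:,0]<85][:,1],np.arange(-165,166,4)); print('  dividers',[int(v) for v,n in zip(h[1],h[0]) if n>15])
fl=C[90:165,220:470]; w=fl[(fl[...,2]>.005)&(fl[...,2]<.02)]; print('floor z',np.median(w[:,2]))
```

```text
((575.9896850585938, 67.79898071289062), (196.91729736328125, 549.5750122070312), 12.673419952392578)
11 x [-98.5  98.3] y [-384.7  158.3] std back rail 2.6
  dividers [-161, -157, -153, -81, -77, -5, -1, 71, 75, 147, 151, 155]
11.5 x [-97.4  97.1] y [-384.1  157.8] std back rail 2.37
  dividers [-161, -157, -153, -81, -77, -5, -1, 71, 75, 147, 151, 155]
12 x [-96.7  95.9] y [-383.4  157.5] std back rail 2.29
  dividers [-161, -157, -81, -77, -5, -1, 71, 75, 147, 151, 155]
12.5 x [-97.2  95.9] y [-382.8  157.4] std back rail 2.19
  dividers [-165, -161, -157, -81, -77, -5, -1, 71, 75, 147, 151, 155]
13 x [-98.   96.3] y [-382.1  157.4] std back rail 2.33
  dividers [-165, -161, -157, -81, -77, -9, -5, 67, 71, 147, 151, 155]
14 x [-100.2   98.7] y [-380.6  158. ] std back rail 2.72
  dividers [-165, -161, -157, -85, -81, -9, -5, 67, 71, 147, 151]
floor z 0.012218465541680233
```

```bash
python3 -c "
from h import *
go((604.6,152.5,290,-167.6),(604.6,152.5,118,-167.6),(604.6,152.5,113,-167.6))"
```

```text
tcp [658.4  96.6 288.6] [ 1.7999e+02  3.0000e-02 -1.6802e+02] t 5.65 w 44.4 F [-0.1 -0.5 -1.3]
(604.6, 152.5, 290, -167.6) -> [41.0, 65.8, -1.4] [0.0, 0.001, -0.007]
(604.6, 152.5, 118, -167.6) -> [41.1, 65.8, 170.6] [0.0, 0.001, -0.007]
(604.6, 152.5, 113, -167.6) -> [41.1, 65.8, 175.6] [0.0, 0.001, -0.007]
```

{"name": "carry_out", "arguments": {"deltas": [[0.3,[12,20,0],[0,0,0]],[0.3,[28,45,0],[0,0,-0.007]],[0.3,[41,66,0],[0,0,-0.007]],[0.3,[41,66,0],[0,0,-0.007]],[0.3,[41,66,20],[0,0,-0.007]],[0.3,[41,66,55],[0,0,-0.007]],[0.3,[41,66,90],[0,0,-0.007]],[0.3,[41,66,120],[0,0,-0.007]],[0.3,[41,66,145],[0,0,-0.007]],[0.3,[41,66,160],[0,0,-0.007]],[0.3,[41,66,168],[0,0,-0.007]],[0.3,[41,66,171],[0,0,-0.007]]]}}

```text
time_s: 6.85
tcp_pos: [0.605, 0.1525, 0.1168]
eef_rot: [-180.0, -0.0, -167.6]
contact_force: [-0.8, -0.4, -1.2]
gripper_width: 0.0443
gripper_force: 20.0
```

{"name": "carry_out", "arguments": {"deltas": [[0.3,[0,0,2],[0,0,0]],[0.3,[0,0,4],[0,0,0]],[0.3,[0,0,5],[0,0,0]],[0.3,[0,0,5],[0,0,0]]]}}

```text
time_s: 7.25
tcp_pos: [0.6053, 0.1529, 0.1125]
eef_rot: [180.0, 0.0, -167.6]
contact_force: [0.5, 0.3, -1.0]
gripper_width: 0.0447
gripper_force: 20.0
```

{"name": "carry_out", "arguments": {"deltas": [[0.3,[0,0,1],[0,0,0]],[0.3,[0,0,1],[0,0,0]],[0.3,[0,0,1],[0,0,0]]]}}

```text
time_s: 7.55
tcp_pos: [0.6053, 0.153, 0.1114]
eef_rot: [180.0, 0.0, -167.6]
contact_force: [-0.2, 0.3, 0.2]
gripper_width: 0.0446
gripper_force: 20.0
```

{"name": "carry_out", "arguments": {"deltas": [[0.3,[0,0,1],[0,0,0]],[0.3,[0,0,1],[0,0,0]],[0.3,[0,0,1],[0,0,0]]]}}

```text
time_s: 7.85
tcp_pos: [0.6061, 0.1532, 0.1113]
eef_rot: [180.0, 0.1, -167.6]
contact_force: [-0.5, -0.7, 5.2]
gripper_width: 0.0447
gripper_force: 20.0
```

{"name": "carry_out", "arguments": {"deltas": [[0.52,[0,0,-1],[0,0,0]],[0.6,[0,0,-1],[0,0,0]],[0.8,[0,0,-1],[0,0,0]],[0.8,[0,0,-1],[0,0,0]],[0.8,[0,0,-1],[0,0,0]],[0.8,[0,0,-10],[0,0,0]],[0.8,[0,0,-40],[0,0,0]],[0.8,[0,0,-85],[0,0,0]],[0.8,[0,0,-130],[0,0,0]],[0.8,[0,0,-180],[0,0,0]],[0.8,[0,0,-190],[0,0,0]],[0.8,[0,0,-190],[0,0,0]]]}}

```text
time_s: 9.05
tcp_pos: [0.6061, 0.1533, 0.3038]
eef_rot: [179.9, 0.3, -167.6]
contact_force: [-0.4, 0.3, -0.8]
gripper_width: 0.0704
gripper_force: 0.0
```

Run:
```python
from h import *
c=r.get_calibration('scene'); im,d=r.capture('scene'); C=cloud(d,c)
m=((C[...,2]>.14)&(C[...,2]<.2)).astype(np.uint8);m[:,:230]=0;m[:170]=0
k,l,s,cc=cv2.connectedComponentsWithStats(m)
for i in range(1,k):
    if s[i,4]>20: q=C[l==i];print(cc[i].round(),s[i,4],((q.min(0)+q.max(0))/2).round(3),q.max(0).round(3))
go((604.6,152.5,300,-120),(537.8,-218.8,300,-120))
```

```text
[273. 180.] 143 [0.529 0.057 0.152] [0.549 0.076 0.164]
[291. 193.] 145 [0.515 0.13  0.155] [0.535 0.149 0.169]
[272. 213.] 160 [0.606 0.154 0.154] [0.628 0.174 0.167]
[334. 223.] 66 [0.482 0.283 0.151] [0.494 0.296 0.162]
tcp [605.2 153.  301.3] [ 1.7994e+02  1.2000e-01 -1.6764e+02] t 9.1 w 70.1 F [-0.2 -0.3 -0.6]
(604.6, 152.5, 300, -120) -> [0.7, -0.4, 1.3] [0.0, 0.002, -0.831]
(537.8, -218.8, 300, -120) -> [145.4, -348.8, 0.6] [0.0, 0.002, -0.831]
```

{"name": "carry_out", "arguments": {"deltas": [[0.7,[18,-44,0],[0,0,-0.1]],[0.7,[36,-87,0],[0,0,-0.2]],[0.7,[54,-130,0],[0,0,-0.3]],[0.7,[72,-174,0],[0,0,-0.4]],[0.7,[91,-218,0],[0,0,-0.5]],[0.7,[109,-262,0],[0,0,-0.6]],[0.7,[127,-305,0],[0,0,-0.7]],[0.7,[145,-349,0],[0,0,-0.831]],[0.7,[145,-349,0],[0,0,-0.831]],[0.7,[145,-349,30],[0,0,-0.831]],[0.7,[145,-349,50],[0,0,-0.831]],[0.7,[145,-349,50],[0,0,-0.831]]]}}

```text
time_s: 10.3
tcp_pos: [0.5358, -0.2184, 0.2457]
eef_rot: [179.6, -0.1, -120.1]
contact_force: [0.1, 0.9, 0.0]
gripper_width: 0.0609
gripper_force: 0.0
```

```bash
python3 -c "
from h import *
go((537.8,-218.8,250,-120),(537.8,-218.8,125,-120))"
```

```text
tcp [ 535.8 -218.4  245.7] [ 1.7957e+02 -1.3000e-01 -1.2010e+02] t 10.3 w 60.9 F [0.1 0.9 0. ]
(537.8, -218.8, 250, -120) -> [-0.6, -1.9, -4.3] [0.007, -0.002, -0.002]
(537.8, -218.8, 125, -120) -> [-0.9, -2.8, 120.7] [0.007, -0.002, -0.002]
```

{"name": "carry_out", "arguments": {"deltas": [[0.7,[-1,-2,25],[0.007,-0.002,-0.002]],[0.7,[-1,-3,60],[0.007,-0.002,-0.002]],[0.7,[-1,-3,90],[0.007,-0.002,-0.002]],[0.7,[-1,-3,112],[0.007,-0.002,-0.002]],[0.7,[-1,-3,121],[0.007,-0.002,-0.002]],[0.7,[-1,-3,121],[0.007,-0.002,-0.002]],[0.1,[-1,-3,121],[0.007,-0.002,-0.002]],[0.1,[-1,-3,121],[0.007,-0.002,-0.002]],[0.1,[-1,-3,121],[0.007,-0.002,-0.002]],[0.1,[-1,-3,121],[0.007,-0.002,-0.002]],[0.1,[-1,-3,121],[0.007,-0.002,-0.002]],[0.1,[-1,-3,121],[0.007,-0.002,-0.002]]]}}

```text
time_s: 11.5
tcp_pos: [0.5414, -0.2198, 0.1295]
eef_rot: [-179.6, 0.1, -119.9]
contact_force: [-0.4, 0.2, 1.8]
gripper_width: 0.0235
gripper_force: 20.0
```

{"name": "carry_out", "arguments": {"deltas": [[0.1,[0,0,0],[0,0,0]],[0.1,[0,0,0],[0,0,0]],[0.1,[0,0,0],[0,0,0]],[0.1,[0,0,0],[0,0,0]],[0.1,[0,0,0],[0,0,0]]]}}

```text
time_s: 12.0
tcp_pos: [0.5415, -0.2198, 0.1294]
eef_rot: [-179.6, 0.1, -119.9]
contact_force: [-1.0, 0.9, 5.9]
gripper_width: 0.0236
gripper_force: 20.0
```

{"name": "carry_out", "arguments": {"deltas": [[0.35,[0,0,0],[0,0,0]],[0.5,[0,0,0],[0,0,0]],[0.6,[0,0,0],[0,0,0]],[0.6,[0,0,0],[0,0,0]],[0.6,[0,0,0],[0,0,0]]]}}

```text
time_s: 12.5
tcp_pos: [0.5412, -0.2197, 0.1289]
eef_rot: [-179.6, 0.1, -119.9]
contact_force: [0.2, -0.5, -0.2]
gripper_width: 0.0514
gripper_force: 0.0
```

```bash
python3 -c "
from h import *
go((537.8,-218.8,126,-120))
c=r.get_calibration('side'); im,d=r.capture('side'); C=cloud(d,c)
m=((C[...,2]>.125)&(C[...,2]<.165)).astype(np.uint8);m[:,:270]=0;m[:160]=0;m[220:]=0
hsv=cv2.cvtColor(im,cv2.COLOR_RGB2HSV)
m&=(((hsv[...,0]<8)|(hsv[...,0]>172))&(hsv[...,1]>100)).astype(np.uint8)
k,l,s,cc=cv2.connectedComponentsWithStats(m)
for i in range(1,k):
    if s[i,4]>8: q=C[l==i];print(cc[i].round(),s[i,4],((q.min(0)+q.max(0))/2).round(3),q.max(0).round(3))
go((537.8,-218.8,126,-120))
cv2.imwrite('pics/s3.png',cv2.resize(im[110:260,240:400],(640,600))[:,:,::-1])
"
```

```text
tcp [ 541.2 -219.7  128.9] [-1.7962e+02  1.1000e-01 -1.1991e+02] t 12.5 w 51.4 F [ 0.2 -0.5 -0.2]
(537.8, -218.8, 126, -120) -> [0.9, 3.4, 2.9] [-0.007, 0.002, 0.002]
[296. 174.] 43 [ 0.536 -0.218  0.148] [ 0.545 -0.209  0.159]
tcp [ 541.2 -219.7  128.9] [-1.7961e+02  1.1000e-01 -1.1991e+02] t 12.55 w 52.3 F [ 0.4  0.6 -0.1]
(537.8, -218.8, 126, -120) -> [0.9, 3.4, 2.9] [-0.007, 0.002, 0.002]
```

View pics/s3.png

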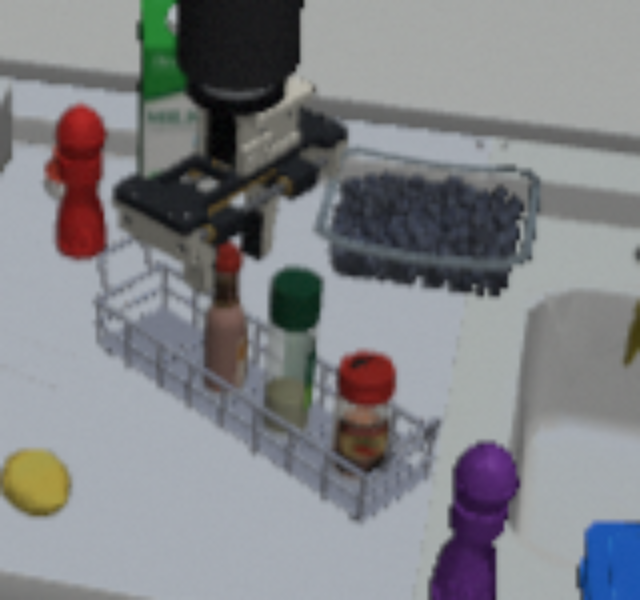

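The sauce bottle stands upright between the fingers, cap at (228,255) in the crop. I'll re-centre on it and grip again.

{"name": "carry_out", "arguments": {"deltas": [[0.6,[1,3.5,3],[-0.007,0.002,0]],[0.6,[1,3.5,3],[-0.007,0.002,0]],[0.6,[1,3.5,3],[-0.007,0.002,0]],[0.1,[1,3.5,3],[-0.007,0.002,0]],[0.1,[1,3.5,3],[-0.007,0.002,0]],[0.1,[1,3.5,3],[-0.007,0.002,0]],[0.1,[1,3.5,3],[-0.007,0.002,0]],[0.1,[1,3.5,3],[-0.007,0.002,0]],[0.1,[1,3.5,3],[-0.007,0.002,0]],[0.1,[1,3.5,3],[-0.007,0.002,0]]]}}

```text
time_s: 13.55
tcp_pos: [0.5379, -0.2189, 0.1261]
eef_rot: [-180.0, 0.0, -119.9]
contact_force: [1.2, -0.3, 0.3]
gripper_width: 0.0234
gripper_force: 20.0
```

```bash
python3 -c "
from h import *
go((537.8,-218.8,310,-120),(571.9,300.9,310,-77.6))"
```

```text
tcp [ 537.9 -218.9  126.1] [-179.99    0.   -119.91] t 13.55 w 23.4 F [ 1.2 -0.3  0.3]
(537.8, -218.8, 310, -120) -> [-0.0, 0.1, -183.9] [-0.0, 0.0, 0.002]
(571.9, 300.9, 310, -77.6) -> [-467.5, 229.6, -183.9] [-0.0, -0.0, -0.738]
```

{"name": "carry_out", "arguments": {"deltas": [[0.1,[0,0,-10],[0,0,0]],[0.1,[0,0,-30],[0,0,0]],[0.1,[0,0,-65],[0,0,0]],[0.1,[0,0,-100],[0,0,0]],[0.1,[0,0,-135],[0,0,0]],[0.1,[0,0,-165],[0,0,0]],[0.1,[0,0,-184],[0,0,0]],[0.1,[0,0,-184],[0,0,0]]]}}

```text
time_s: 14.35
tcp_pos: [0.5388, -0.2192, 0.3138]
eef_rot: [-179.7, 0.1, -119.9]
contact_force: [-0.0, 0.1, -2.6]
gripper_width: 0.0236
gripper_force: 20.0
```

{"name": "carry_out", "arguments": {"deltas": [[0.1,[-18,9,0],[0,0,-0.03]],[0.1,[-54,26,0],[0,0,-0.08]],[0.1,[-94,46,0],[0,0,-0.15]],[0.1,[-136,66,0],[0,0,-0.22]],[0.1,[-178,87,0],[0,0,-0.29]],[0.1,[-220,108,0],[0,0,-0.36]],[0.1,[-262,129,0],[0,0,-0.43]],[0.1,[-304,150,0],[0,0,-0.5]],[0.1,[-346,170,0],[0,0,-0.57]],[0.1,[-388,191,0],[0,0,-0.64]],[0.1,[-426,210,0],[0,0,-0.7]],[0.1,[-455,224,0],[0,0,-0.738]]]}}

```text
time_s: 15.55
tcp_pos: [0.5695, 0.2897, 0.3084]
eef_rot: [179.9, -0.0, -77.4]
contact_force: [0.7, -0.5, -2.9]
gripper_width: 0.0235
gripper_force: 20.0
```

{"name": "carry_out", "arguments": {"deltas": [[0.1,[0,0,0],[0,0,0]],[0.1,[0,0,0],[0,0,0]],[0.1,[0,0,0],[0,0,0]]]}}

```text
time_s: 15.85
tcp_pos: [0.5701, 0.2866, 0.3093]
eef_rot: [179.9, -0.0, -77.7]
contact_force: [-0.2, -0.3, -2.2]
gripper_width: 0.0236
gripper_force: 20.0
```

```bash
python3 -c "
from h import *
go((571.9,300.9,310,-77.6),(571.9,300.9,134,-77.6))"
```

```text
tcp [570.1 286.6 309.3] [ 1.7992e+02 -4.0000e-02 -7.7650e+01] t 15.85 w 23.6 F [-0.2 -0.3 -2.2]
(571.9, 300.9, 310, -77.6) -> [-13.6, -4.8, -0.7] [0.001, -0.001, -0.001]
(571.9, 300.9, 134, -77.6) -> [-13.7, -5.0, 175.3] [0.001, -0.001, -0.001]
```

{"name": "carry_out", "arguments": {"deltas": [[0.1,[-7,-2.5,0],[0,0,0]],[0.1,[-14,-5,0],[0,0,0]],[0.1,[-14,-5,10],[0,0,0]],[0.1,[-14,-5,35],[0,0,0]],[0.1,[-14,-5,70],[0,0,0]],[0.1,[-14,-5,105],[0,0,0]],[0.1,[-14,-5,135],[0,0,0]],[0.1,[-14,-5,155],[0,0,0]],[0.1,[-14,-5,168],[0,0,0]],[0.1,[-14,-5,175],[0,0,0]],[0.1,[-14,-5,175],[0,0,0]],[0.1,[-14,-5,175],[0,0,0]]]}}

```text
time_s: 17.05
tcp_pos: [0.5729, 0.3024, 0.1361]
eef_rot: [-179.9, 0.0, -77.6]
contact_force: [1.6, -0.0, -1.7]
gripper_width: 0.0232
gripper_force: 20.0
```

```bash
python3 -c "
from h import *
go((571.9,300.9,130,-77.6))"
```

```text
tcp [572.9 302.4 136.1] [-1.7992e+02  3.0000e-02 -7.7610e+01] t 17.05 w 23.2 F [ 1.6 -0.  -1.7]
(571.9, 300.9, 130, -77.6) -> [1.2, 1.3, 6.1] [-0.001, 0.0, -0.0]
```

{"name": "carry_out", "arguments": {"deltas": [[0.1,[1,1,2],[0,0,0]],[0.1,[1,1,4],[0,0,0]],[0.1,[1,1,5],[0,0,0]],[0.1,[1,1,5.5],[0,0,0]],[0.1,[1,1,5.5],[0,0,0]]]}}

```text
time_s: 17.55
tcp_pos: [0.5719, 0.3011, 0.1301]
eef_rot: [-179.9, 0.0, -77.6]
contact_force: [-1.0, -0.7, 0.6]
gripper_width: 0.0238
gripper_force: 20.0
```

{"name": "carry_out", "arguments": {"deltas": [[0.1,[0,0,1],[0,0,0]],[0.1,[0,0,1],[0,0,0]],[0.1,[0,0,1],[0,0,0]]]}}

```text
time_s: 17.85
tcp_pos: [0.5724, 0.3013, 0.1301]
eef_rot: [-179.9, 0.0, -77.6]
contact_force: [-1.2, -1.2, 6.5]
gripper_width: 0.0234
gripper_force: 20.0
```

{"name": "carry_out", "arguments": {"deltas": [[0.35,[0,0,-1],[0,0,0]],[0.5,[0,0,-1],[0,0,0]],[0.6,[0,0,-1],[0,0,0]],[0.6,[0,0,-1],[0,0,0]],[0.6,[0,0,-1],[0,0,0]],[0.6,[0,0,-10],[0,0,0]],[0.6,[0,0,-40],[0,0,0]],[0.6,[0,0,-85],[0,0,0]],[0.6,[0,0,-130],[0,0,0]],[0.6,[0,0,-160],[0,0,0]],[0.6,[0,0,-160],[0,0,0]],[0.6,[0,0,-160],[0,0,0]]]}}

```text
time_s: 19.05
tcp_pos: [0.5717, 0.301, 0.29]
eef_rot: [-179.9, 0.1, -77.6]
contact_force: [0.6, 0.2, -0.0]
gripper_width: 0.0526
gripper_force: 0.0
```

```bash
cat >> h.py <<'E'
def tops():
    c=r.get_calibration('scene'); im,d=r.capture('scene'); C=cloud(d,c)
    m=((C[...,2]>.095)&(C[...,2]<.2)).astype(np.uint8);m[:,:230]=0;m[:170]=0
    k,l,s,cc=cv2.connectedComponentsWithStats(m)
    for i in range(1,k):
        if s[i,4]>20: q=C[l==i];t=q[q[:,2]>q[:,2].max()-.03];print(cc[i].round(),s[i,4],((t.min(0)+t.max(0))/2).round(3),q.max(0).round(3),np.median(im[l==i],0))
    return im
E
python3 -c "
from h import *
tops()
go((462.4,-343.5,290,-120))"
```

```text
[273. 184.] 258 [0.528 0.056 0.151] [0.549 0.078 0.166] [55. 74. 60.]
[289. 194.] 141 [0.515 0.125 0.155] [0.535 0.145 0.169] [37. 37. 34.]
[271. 217.] 276 [0.606 0.153 0.154] [0.628 0.175 0.169] [15. 15. 15.]
[332. 228.] 155 [0.483 0.284 0.151] [0.496 0.299 0.163] [98. 68. 60.]
[313. 248.] 168 [0.573 0.304 0.147] [0.588 0.318 0.162] [97.  62.  50.5]
tcp [571.3 300.7 288.6] [ 1.7999e+02  2.0000e-02 -7.7630e+01] t 19.1 w 52.2 F [ 0.2 -0.5 -0.7]
(462.4, -343.5, 290, -120) -> [605.9, 244.4, -1.6] [0.0, 0.0, 0.739]
```

{"name": "carry_out", "arguments": {"deltas": [[0.8,[45,18,0],[0,0,0.05]],[0.8,[90,36,0],[0,0,0.1]],[0.8,[135,54,0],[0,0,0.15]],[0.8,[180,72,0],[0,0,0.22]],[0.8,[225,91,0],[0,0,0.29]],[0.8,[270,109,0],[0,0,0.36]],[0.8,[315,127,0],[0,0,0.43]],[0.8,[360,145,0],[0,0,0.5]],[0.8,[405,163,0],[0,0,0.57]],[0.8,[450,181,0],[0,0,0.64]],[0.8,[490,198,0],[0,0,0.7]],[0.8,[520,210,0],[0,0,0.739]]]}}

```text
time_s: 20.3
tcp_pos: [0.4764, -0.2543, 0.2874]
eef_rot: [179.9, -0.0, -120.2]
contact_force: [0.2, -0.0, -0.9]
gripper_width: 0.0698
gripper_force: 0.0
```

{"name": "carry_out", "arguments": {"deltas": [[0.8,[0,0,0],[0,0,0]],[0.8,[0,0,0],[0,0,0]]]}}

```text
time_s: 20.5
tcp_pos: [0.4771, -0.2526, 0.2873]
eef_rot: [179.9, -0.0, -120.1]
contact_force: [-0.4, 0.3, 0.2]
gripper_width: 0.0702
gripper_force: 0.0
```

```bash
python3 -c "
from h import *
go((462.4,-343.5,220,-120))"
```

```text
tcp [ 477.1 -252.6  287.3] [ 1.7987e+02 -4.0000e-02 -1.2007e+02] t 20.5 w 70.2 F [-0.4  0.3  0.2]
(462.4, -343.5, 220, -120) -> [86.0, -32.9, 67.3] [0.002, -0.001, -0.001]
```

{"name": "carry_out", "arguments": {"deltas": [[0.8,[30,-11,0],[0,0,0]],[0.8,[65,-25,10],[0,0,0]],[0.8,[86,-33,30],[0.002,-0.001,0]],[0.8,[86,-33,60],[0.002,-0.001,0]],[0.8,[86,-33,67],[0.002,-0.001,0]],[0.8,[86,-33,67],[0.002,-0.001,0]],[0.8,[86,-33,67],[0.002,-0.001,0]]]}}

```text
time_s: 21.2
tcp_pos: [0.4645, -0.3426, 0.2228]
eef_rot: [-179.8, 0.0, -119.9]
contact_force: [0.4, 1.1, 1.1]
gripper_width: 0.07
gripper_force: 0.0
```

```bash
python3 -c "
from h import *
go((462.4,-343.5,80,-120))"
```

```text
tcp [ 464.5 -342.6  222.8] [-1.7981e+02  4.0000e-02 -1.1986e+02] t 21.2 w 70.0 F [0.4 1.1 1.1]
(462.4, -343.5, 80, -120) -> [2.0, 1.8, 142.8] [-0.003, 0.001, 0.003]
```

{"name": "carry_out", "arguments": {"deltas": [[0.8,[2,2,25],[-0.003,0.001,0.003]],[0.8,[2,2,60],[-0.003,0.001,0.003]],[0.8,[2,2,95],[-0.003,0.001,0.003]],[0.8,[2,2,120],[-0.003,0.001,0.003]],[0.8,[2,2,137],[-0.003,0.001,0.003]],[0.8,[2,2,143],[-0.003,0.001,0.003]],[0.8,[2,2,143],[-0.003,0.001,0.003]],[0.8,[2,2,143],[-0.003,0.001,0.003]]]}}

```text
time_s: 22.0
tcp_pos: [0.4624, -0.3441, 0.0802]
eef_rot: [-179.9, 0.0, -120.1]
contact_force: [0.4, 0.5, -0.5]
gripper_width: 0.0703
gripper_force: 0.0
```

```bash
python3 -c "
from h import *
go((462.4,-343.5,80,-120))"
```

```text
tcp [ 462.4 -344.1   80.2] [-1.7992e+02  1.0000e-02 -1.2009e+02] t 22.0 w 70.3 F [ 0.4  0.5 -0.5]
(462.4, -343.5, 80, -120) -> [-0.5, 0.3, 0.2] [-0.001, 0.0, -0.002]
```

{"name": "carry_out", "arguments": {"deltas": [[0.3,[0,0,0],[0,0,0]],[0.3,[0,0,0],[0,0,0]],[0.3,[0,0,0],[0,0,0]],[0.3,[0,0,0],[0,0,0]],[0.3,[0,0,0],[0,0,0]],[0.3,[0,0,0],[0,0,0]],[0.3,[0,0,0],[0,0,0]]]}}

```text
time_s: 22.7
tcp_pos: [0.4614, -0.344, 0.0789]
eef_rot: [180.0, -0.0, -120.1]
contact_force: [-0.7, 0.3, 3.0]
gripper_width: 0.0429
gripper_force: 20.0
```

```bash
python3 -c "
from h import *
go((462.4,-343.5,280,-120),(588.2,226.7,280,-77.6))"
```

```text
tcp [ 461.4 -344.    78.9] [ 179.97   -0.   -120.13] t 22.7 w 42.9 F [-0.7  0.3  3. ]
(462.4, -343.5, 280, -120) -> [-0.9, -0.5, -201.1] [0.001, -0.0, -0.002]
(588.2, 226.7, 280, -77.6) -> [-557.2, 176.9, -201.1] [0.001, 0.0, -0.742]
```

{"name": "carry_out", "arguments": {"deltas": [[0.3,[0,0,-10],[0,0,0]],[0.3,[0,0,-30],[0,0,0]],[0.3,[0,0,-65],[0,0,0]],[0.3,[0,0,-100],[0,0,0]],[0.3,[0,0,-135],[0,0,0]],[0.3,[0,0,-170],[0,0,0]],[0.3,[0,0,-195],[0,0,0]],[0.3,[0,0,-201],[0,0,0]],[0.3,[0,0,-201],[0,0,0]]]}}

```text
time_s: 23.6
tcp_pos: [0.4614, -0.3439, 0.2804]
eef_rot: [-180.0, 0.0, -120.1]
contact_force: [0.0, -0.4, -2.1]
gripper_width: 0.043
gripper_force: 20.0
```

{"name": "carry_out", "arguments": {"deltas": [[0.3,[-20,6,0],[0,0,-0.03]],[0.3,[-60,19,0],[0,0,-0.08]],[0.3,[-105,33,0],[0,0,-0.15]],[0.3,[-150,48,0],[0,0,-0.22]],[0.3,[-195,62,0],[0,0,-0.29]],[0.3,[-240,76,0],[0,0,-0.36]],[0.3,[-285,90,0],[0,0,-0.43]],[0.3,[-330,105,0],[0,0,-0.5]],[0.3,[-375,119,0],[0,0,-0.57]],[0.3,[-420,133,0],[0,0,-0.64]],[0.3,[-460,146,0],[0,0,-0.7]],[0.3,[-490,156,0],[0,0,-0.742]]]}}

```text
time_s: 24.8
tcp_pos: [0.5717, 0.1604, 0.2773]
eef_rot: [179.8, 0.0, -77.4]
contact_force: [0.6, 0.2, -1.8]
gripper_width: 0.0437
gripper_force: 20.0
```

{"name": "carry_out", "arguments": {"deltas": [[0.3,[0,0,0],[0,0,0]],[0.3,[0,0,0],[0,0,0]]]}}

```text
time_s: 25.0
tcp_pos: [0.5715, 0.1586, 0.2774]
eef_rot: [179.7, -0.0, -77.6]
contact_force: [-1.0, 0.5, -1.4]
gripper_width: 0.0435
gripper_force: 20.0
```

```bash
python3 -c "
from h import *
go((588.2,226.7,280,-77.6))"
```

```text
tcp [571.5 158.6 277.4] [ 1.7973e+02 -2.0000e-02 -7.7570e+01] t 25.0 w 43.5 F [-1.   0.5 -1.4]
(588.2, 226.7, 280, -77.6) -> [-62.9, -30.9, -2.8] [0.005, -0.0, 0.001]
```

{"name": "carry_out", "arguments": {"deltas": [[0.3,[-20,-10,0],[0,0,0]],[0.3,[-45,-22,0],[0.003,0,0]],[0.3,[-63,-31,0],[0.005,0,0]],[0.3,[-63,-31,0],[0.005,0,0]],[0.3,[-63,-31,10],[0.005,0,0]],[0.3,[-63,-31,30],[0.005,0,0]],[0.3,[-63,-31,60],[0.005,0,0]],[0.3,[-63,-31,85],[0.005,0,0]],[0.3,[-63,-31,97],[0.005,0,0]],[0.3,[-63,-31,97],[0.005,0,0]],[0.3,[-63,-31,97],[0.005,0,0]]]}}

```text
time_s: 26.1
tcp_pos: [0.5897, 0.2261, 0.1836]
eef_rot: [-179.7, 0.0, -77.6]
contact_force: [-0.2, -0.1, -0.4]
gripper_width: 0.0433
gripper_force: 20.0
```

```bash
python3 -c "
from h import *
go((588.2,227.2,87,-77.6))"
```

```text
tcp [589.7 226.1 183.6] [-1.797e+02  3.000e-02 -7.763e+01] t 26.1 w 43.3 F [-0.2 -0.1 -0.4]
(588.2, 227.2, 87, -77.6) -> [-1.3, 1.7, 96.6] [-0.005, 0.0, -0.001]
```

{"name": "carry_out", "arguments": {"deltas": [[0.3,[-1,1.5,15],[-0.005,0,0]],[0.3,[-1,1.5,35],[-0.005,0,0]],[0.3,[-1,1.5,55],[-0.005,0,0]],[0.3,[-1,1.5,75],[-0.005,0,0]],[0.3,[-1,1.5,88],[-0.005,0,0]],[0.3,[-1,1.5,94],[-0.005,0,0]],[0.3,[-1,1.5,96.5],[-0.005,0,0]],[0.3,[-1,1.5,96.5],[-0.005,0,0]],[0.3,[-1,1.5,96.5],[-0.005,0,0]]]}}

```text
time_s: 27.0
tcp_pos: [0.5884, 0.2275, 0.0872]
eef_rot: [-180.0, 0.1, -77.6]
contact_force: [-0.3, -0.2, -1.5]
gripper_width: 0.0434
gripper_force: 20.0
```

{"name": "carry_out", "arguments": {"deltas": [[0.3,[0,0,1],[0,0,0]],[0.3,[0,0,2.5],[0,0,0]],[0.3,[0,0,3.5],[0,0,0]],[0.3,[0,0,3.5],[0,0,0]]]}}

```text
time_s: 27.4
tcp_pos: [0.588, 0.2272, 0.083]
eef_rot: [180.0, 0.0, -77.6]
contact_force: [1.1, 0.4, -0.1]
gripper_width: 0.0434
gripper_force: 20.0
```

{"name": "carry_out", "arguments": {"deltas": [[0.3,[0,0,1],[0,0,0]],[0.3,[0,0,1],[0,0,0]],[0.3,[0,0,1],[0,0,0]]]}}

```text
time_s: 27.7
tcp_pos: [0.5883, 0.2274, 0.0827]
eef_rot: [-180.0, 0.0, -77.6]
contact_force: [-0.8, 0.1, 6.5]
gripper_width: 0.0431
gripper_force: 20.0
```

{"name": "carry_out", "arguments": {"deltas": [[0.53,[0,0,-1],[0,0,0]],[0.6,[0,0,-1],[0,0,0]],[0.7,[0,0,-1],[0,0,0]],[0.7,[0,0,-1],[0,0,0]],[0.7,[0,0,-1],[0,0,0]],[0.7,[0,0,-10],[0,0,0]],[0.7,[0,0,-40],[0,0,0]],[0.7,[0,0,-85],[0,0,0]],[0.7,[0,0,-130],[0,0,0]],[0.7,[0,0,-175],[0,0,0]],[0.7,[0,0,-205],[0,0,0]],[0.7,[0,0,-205],[0,0,0]]]}}

```text
time_s: 28.9
tcp_pos: [0.59, 0.2278, 0.2934]
eef_rot: [-179.5, 0.2, -77.6]
contact_force: [-0.5, -0.1, 0.0]
gripper_width: 0.0614
gripper_force: 0.0
```

```bash
python3 -c "
from h import *
tops()
go((504.6,-280,290,-120))"
```

```text
[272. 175.] 28 [0.526 0.044 0.159] [0.539 0.051 0.165] [ 88.  103.5  97. ]
[294. 204.] 46 [0.513 0.145 0.119] [0.528 0.149 0.134] [40.  40.  32.5]
[271. 217.] 277 [0.607 0.154 0.152] [0.629 0.175 0.167] [16. 16. 15.]
[312. 214.] 197 [0.493 0.207 0.11 ] [0.516 0.229 0.125] [122.  44.  39.]
[332. 228.] 159 [0.483 0.284 0.147] [0.499 0.301 0.161] [98. 71. 63.]
[291. 235.] 205 [0.589 0.228 0.109] [0.611 0.25  0.123] [122.  44.  38.]
[313. 248.] 169 [0.572 0.303 0.152] [0.589 0.32  0.164] [99. 64. 50.]
tcp [588.9 227.6 290.2] [-1.7974e+02  1.6000e-01 -7.7620e+01] t 28.95 w 61.4 F [ 0.9  0.7 -1.8]
(504.6, -280, 290, -120) -> [477.7, 191.2, -1.9] [-0.003, 0.004, 0.74]
```

Jar placed. Now the shaker.

{"name": "carry_out", "arguments": {"deltas": [[0.8,[44,18,0],[0,0,0.06]],[0.8,[88,35,0],[0,0,0.13]],[0.8,[132,53,0],[0,0,0.2]],[0.8,[176,70,0],[0,0,0.27]],[0.8,[220,88,0],[0,0,0.34]],[0.8,[264,106,0],[0,0,0.41]],[0.8,[308,123,0],[0,0,0.48]],[0.8,[352,141,0],[0,0,0.55]],[0.8,[396,159,0],[0,0,0.62]],[0.8,[440,176,0],[0,0,0.69]],[0.8,[465,186,0],[0,0,0.74]],[0.8,[478,191,0],[0,0,0.74]]]}}

```text
time_s: 30.15
tcp_pos: [0.5025, -0.2828, 0.2854]
eef_rot: [179.8, -0.0, -120.2]
contact_force: [0.1, 0.2, 0.2]
gripper_width: 0.0701
gripper_force: 0.0
```

{"name": "carry_out", "arguments": {"deltas": [[0.8,[0,0,0],[0,0,0]],[0.8,[0,0,0],[0,0,0]],[0.8,[0,0,0],[0,0,0]]]}}

```text
time_s: 30.45
tcp_pos: [0.5041, -0.2798, 0.2864]
eef_rot: [179.9, 0.0, -119.9]
contact_force: [0.4, 0.9, -0.4]
gripper_width: 0.0701
gripper_force: 0.0
```

```bash
python3 -c "
from h import *
c=r.get_calibration('side'); im,d=r.capture('side'); C=cloud(d,c)
m=((C[...,2]>.13)&(C[...,2]<.165)).astype(np.uint8);m[:,:270]=0;m[:160]=0;m[220:,]=0;m[:,340:]=0
q=C[m>0];print(((q.min(0)+q.max(0))/2).round(3))
go((504.6,-280,200,-120))"
```

```text
[ 0.503 -0.278  0.146]
tcp [ 504.2 -279.7  286.5] [ 1.7994e+02  1.0000e-02 -1.1993e+02] t 30.5 w 70.1 F [0.5 0.5 0.2]
(504.6, -280, 200, -120) -> [0.0, -0.6, 86.5] [0.001, 0.0, 0.001]
```

{"name": "carry_out", "arguments": {"deltas": [[0.8,[0,-0.5,20],[0,0,0]],[0.8,[0,-0.5,55],[0,0,0]],[0.8,[0,-0.5,95],[0,0,0]],[0.8,[0,-0.5,130],[0,0,0]],[0.8,[0,-0.5,155],[0,0,0]],[0.8,[0,-0.5,168],[0,0,0]],[0.8,[0,-0.5,172],[0,0,0]],[0.8,[0,-0.5,172],[0,0,0]],[0.8,[0,-0.5,172],[0,0,0]]]}}

```text
time_s: 31.4
tcp_pos: [0.5052, -0.281, 0.116]
eef_rot: [-179.9, 0.0, -120.0]
contact_force: [0.9, -0.1, 0.1]
gripper_width: 0.0697
gripper_force: 0.0
```

```bash
python3 -c "
from h import *
go((504.6,-280,114,-120))"
```

```text
tcp [ 505.2 -281.   116. ] [-1.7993e+02  3.0000e-02 -1.1999e+02] t 31.4 w 69.7 F [ 0.9 -0.1  0.1]
(504.6, -280, 114, -120) -> [-0.6, 1.0, 2.0] [-0.001, 0.0, 0.0]
```

{"name": "carry_out", "arguments": {"deltas": [[0.8,[-0.5,1,1],[0,0,0]],[0.3,[-0.5,1,1],[0,0,0]],[0.3,[-0.5,1,1],[0,0,0]],[0.3,[-0.5,1,1],[0,0,0]],[0.3,[-0.5,1,1],[0,0,0]],[0.3,[-0.5,1,1],[0,0,0]],[0.3,[-0.5,1,1],[0,0,0]],[0.3,[-0.5,1,1],[0,0,0]]]}}

```text
time_s: 32.2
tcp_pos: [0.5035, -0.28, 0.1137]
eef_rot: [179.9, -0.0, -120.0]
contact_force: [-0.3, 0.9, 1.4]
gripper_width: 0.0392
gripper_force: 19.8
```

```bash
python3 -c "
from h import *
go((504.6,-280,310,-120),(620.9,78.3,310,-77.6))"
```

```text
tcp [ 503.5 -280.   113.7] [ 1.7994e+02 -1.0000e-02 -1.2002e+02] t 32.2 w 39.2 F [-0.3  0.9  1.4]
(504.6, -280, 310, -120) -> [-0.5, -0.7, -196.3] [0.001, -0.0, -0.0]
(620.9, 78.3, 310, -77.6) -> [-369.0, 77.8, -196.3] [0.001, 0.0, -0.74]
```

{"name": "carry_out", "arguments": {"deltas": [[0.3,[0,0,-10],[0,0,0]],[0.3,[0,0,-30],[0,0,0]],[0.3,[0,0,-65],[0,0,0]],[0.3,[0,0,-100],[0,0,0]],[0.3,[0,0,-135],[0,0,0]],[0.3,[0,0,-170],[0,0,0]],[0.3,[0,0,-190],[0,0,0]],[0.3,[0,0,-190],[0,0,0]],[0.3,[0,0,-190],[0,0,0]]]}}

```text
time_s: 33.1
tcp_pos: [0.5036, -0.2799, 0.3038]
eef_rot: [180.0, 0.0, -120.0]
contact_force: [0.3, 0.1, -2.0]
gripper_width: 0.0393
gripper_force: 19.9
```

{"name": "carry_out", "arguments": {"deltas": [[0.3,[-15,3,0],[0,0,-0.05]],[0.3,[-45,10,0],[0,0,-0.11]],[0.3,[-80,17,0],[0,0,-0.18]],[0.3,[-118,25,0],[0,0,-0.25]],[0.3,[-156,33,0],[0,0,-0.32]],[0.3,[-194,41,0],[0,0,-0.39]],[0.3,[-232,49,0],[0,0,-0.46]],[0.3,[-270,57,0],[0,0,-0.53]],[0.3,[-305,64,0],[0,0,-0.6]],[0.3,[-335,71,0],[0,0,-0.67]],[0.3,[-357,75,0],[0,0,-0.72]],[0.3,[-369,78,0],[0,0,-0.74]]]}}

```text
time_s: 34.3
tcp_pos: [0.6208, 0.0804, 0.3023]
eef_rot: [179.8, 0.0, -77.4]
contact_force: [-0.4, -0.6, -2.2]
gripper_width: 0.0391
gripper_force: 19.9
```

{"name": "carry_out", "arguments": {"deltas": [[0.3,[0,0,0],[0,0,0]],[0.3,[0,0,0],[0,0,0]],[0.3,[0,0,0],[0,0,0]]]}}

```text
time_s: 34.6
tcp_pos: [0.6205, 0.0775, 0.3037]
eef_rot: [179.9, 0.0, -77.7]
contact_force: [0.4, 0.8, -2.2]
gripper_width: 0.0393
gripper_force: 19.9
```

```bash
python3 -c "
from h import *
go((620.9,78.3,122,-77.6))"
```

```text
tcp [620.5  77.5 303.7] [ 1.7995e+02  3.0000e-02 -7.7700e+01] t 34.6 w 39.3 F [ 0.4  0.8 -2.2]
(620.9, 78.3, 122, -77.6) -> [-0.6, -0.7, 181.7] [0.001, 0.001, -0.002]
```

{"name": "carry_out", "arguments": {"deltas": [[0.3,[-0.5,-0.5,15],[0,0,0]],[0.3,[-0.5,-0.5,45],[0,0,0]],[0.3,[-0.5,-0.5,80],[0,0,0]],[0.3,[-0.5,-0.5,115],[0,0,0]],[0.3,[-0.5,-0.5,145],[0,0,0]],[0.3,[-0.5,-0.5,165],[0,0,0]],[0.3,[-0.5,-0.5,176],[0,0,0]],[0.3,[-0.5,-0.5,181],[0,0,0]],[0.3,[-0.5,-0.5,181],[0,0,0]],[0.3,[-0.5,-0.5,181],[0,0,0]]]}}

```text
time_s: 35.6
tcp_pos: [0.6218, 0.0791, 0.1239]
eef_rot: [-179.9, 0.0, -77.6]
contact_force: [0.2, -0.6, -0.4]
gripper_width: 0.0398
gripper_force: 19.9
```

```bash
python3 -c "
from h import *
go((620.9,78.3,118,-77.6))"
```

```text
tcp [621.8  79.1 123.9] [-1.7993e+02  5.0000e-02 -7.7630e+01] t 35.6 w 39.8 F [ 0.2 -0.6 -0.4]
(620.9, 78.3, 118, -77.6) -> [0.6, 1.1, 5.9] [-0.001, 0.001, -0.001]
```

{"name": "carry_out", "arguments": {"deltas": [[0.3,[0.5,1,2],[0,0,0]],[0.3,[0.5,1,4],[0,0,0]],[0.3,[0.5,1,5.5],[0,0,0]],[0.3,[0.5,1,5.5],[0,0,0]],[0.3,[0.5,1,5.5],[0,0,0]]]}}

```text
time_s: 36.1
tcp_pos: [0.6205, 0.0785, 0.1176]
eef_rot: [-180.0, 0.0, -77.6]
contact_force: [-0.3, 0.2, 3.2]
gripper_width: 0.0395
gripper_force: 19.9
```

{"name": "carry_out", "arguments": {"deltas": [[0.3,[0,0,1],[0,0,0]],[0.3,[0,0,1],[0,0,0]],[0.3,[0,0,1],[0,0,0]]]}}

```text
time_s: 36.4
tcp_pos: [0.6208, 0.0785, 0.1176]
eef_rot: [-180.0, 0.0, -77.6]
contact_force: [-2.3, -0.3, 9.8]
gripper_width: 0.0392
gripper_force: 20.1
```

{"name": "carry_out", "arguments": {"deltas": [[0.5,[0,0,-1.5],[0,0,0]],[0.6,[0,0,-1.5],[0,0,0]],[0.7,[0,0,-1.5],[0,0,0]],[0.7,[0,0,-1.5],[0,0,0]],[0.7,[0,0,-1.5],[0,0,0]],[0.7,[0,0,-10],[0,0,0]],[0.7,[0,0,-40],[0,0,0]],[0.7,[0,0,-85],[0,0,0]],[0.7,[0,0,-130],[0,0,0]],[0.7,[0,0,-165],[0,0,0]],[0.7,[0,0,-185],[0,0,0]],[0.7,[0,0,-185],[0,0,0]]]}}

```text
time_s: 37.6
tcp_pos: [0.6218, 0.0785, 0.3059]
eef_rot: [-179.6, 0.1, -77.6]
contact_force: [-0.5, 0.9, -0.5]
gripper_width: 0.0613
gripper_force: 0.0
```

{"name": "carry_out", "arguments": {"deltas": [[0.7,[60,0,0],[0,0,0]],[0.7,[100,0,0],[0,0,0]],[0.7,[150,0,0],[0,0,0]],[0.7,[200,0,0],[0,0,0]],[0.7,[200,0,0],[0,0,0]],[0.7,[200,0,0],[0,0,0]],[0.7,[200,0,0],[0,0,0]],[0.7,[200,0,0],[0,0,0]]]}}

```text
time_s: 38.4
tcp_pos: [0.6631, -0.1159, 0.3011]
eef_rot: [180.0, 0.0, -77.5]
contact_force: [-0.4, -0.6, -0.1]
gripper_width: 0.0612
gripper_force: 0.0
```

```bash
python3 -c "
from h import *
im=tops();go()
cv2.imwrite('pics/end.png',cv2.resize(im[150:300,200:370],(680,600))[:,:,::-1])"
```

```text
[273. 184.] 262 [0.528 0.057 0.151] [0.549 0.078 0.165] [55.  74.5 62.5]
[291. 197.] 270 [0.514 0.129 0.153] [0.535 0.151 0.168] [17. 16. 16.]
[252. 202.] 274 [0.622 0.079 0.15 ] [0.643 0.1   0.165] [49.5 67.  51.5]
[271. 217.] 278 [0.606 0.155 0.153] [0.628 0.176 0.168] [16. 16. 15.]
[312. 214.] 199 [0.493 0.206 0.11 ] [0.515 0.229 0.124] [119.  43.  37.]
[332. 228.] 156 [0.483 0.285 0.148] [0.501 0.299 0.163] [98. 70. 61.]
[291. 235.] 205 [0.589 0.227 0.11 ] [0.611 0.249 0.125] [120.  43.  37.]
[313. 248.] 170 [0.572 0.303 0.15 ] [0.591 0.32  0.164] [97. 64. 50.]
tcp [ 663.2 -115.8  301.2] [ 1.7998e+02  4.0000e-02 -7.7530e+01] t 38.45 w 61.0 F [-0.1  0.1 -0.5]
```

View pics/end.png

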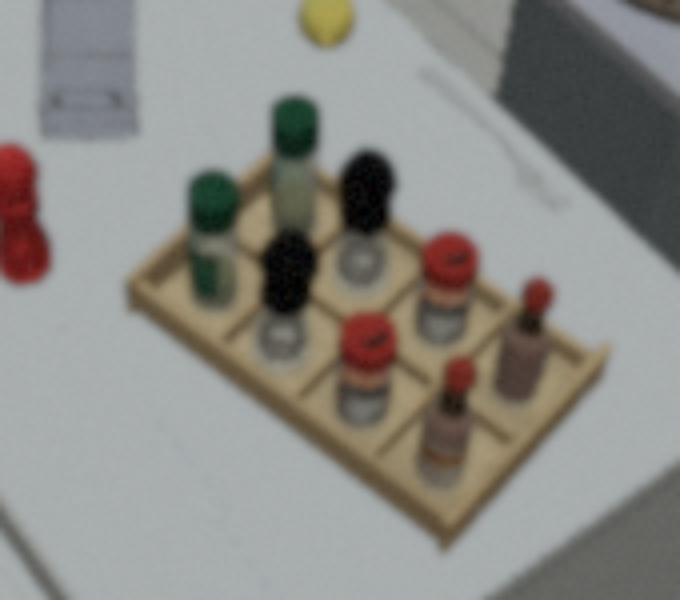

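All eight stand upright, and the back row (213,240), (287,295), (367,370), (450,425) repeats the front row's order. I'm handing in.

```bash
python3 -c "
from plant import r
print(r.close_job())"
```

```text
the job is handed in; nothing more can be done
None
```

The job is handed in: shaker, grinder, jar and sauce each stand upright in the back row behind the older one of their kind, the front row is unmoved, and it took about 38 s of the 120 s allowed.

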